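# Make up two craft kits for the school workshop

## Task

Make up two craft kits from the stock on the workbench: the birch log, the orange glue stick and the yellow paint pot go into the red tray, the toy boat and the sanding block into the blue tray. Put each thing in a compartment of its own, upright on the tray's floor. Leave the dark log, the green glue stick and the crayon tin standing where they are.

Things in the scene. Friction and masses are not known exactly. Their poses are not given: they have to be found in the camera images.
- red_tray: Red kit tray, 130 (x) by 260 (y) by 22 mm high, fixed to the bench; origin at the centre of its underside. Floor 5 mm thick, outer walls 5 mm. Two dividers (4 mm, as high as the walls) across it make three compartments in a row along its y, each 120 (x) by 80.5 mm (y), centred at y = -85, 0 and +85 mm.
- blue_tray: Blue kit tray, 130 (x) by 260 (y) by 22 mm high, fixed to the bench; origin at the centre of its underside. Floor 5 mm thick, outer walls 5 mm. One divider (4 mm, as high as the walls) at y = 0 makes two compartments, each 120 (x) by 123 mm (y), centred at y = -63.5 and +63.5 mm.
- birch_log: Piece of birch log with pale, near-white bark and dark flecks, 44 mm in diameter, 65 mm tall, standing upright, origin at the centre of its underside; about 70 g.
- orange_glue: Orange glue stick with a white band, 30 mm in diameter, 70 mm tall, standing upright, origin at the centre of its underside; about 45 g.
- paint_pot: Closed yellow paint pot, 44 mm in diameter, 50 mm tall, with a white dot on the lid, standing upright, origin at the centre of its underside; about 90 g.
- boat: Toy boat of pale pine: hull 84 mm long (x, from -45 mm at the stern to +39 mm at the pointed bow), 44 mm wide (y), 28 mm high; origin at the underside. On it a white wheelhouse with a blue roof, 34 (x) by 30 (y) mm, centred at x = -5 mm, from 28 to 62 mm height: grip it there across y. About 110 g.
- sander: Sanding block of cork, 80 (x) by 50 (y) by 25 mm, with a wooden grip bar on top, 60 (x) by 22 (y) mm, from 25 to 60 mm height: grip the bar across y. Origin at the centre of its underside; about 100 g.
- dark_log: Piece of log with dark brown bark, 44 mm in diameter, 65 mm tall, standing upright, origin at the centre of its underside. Not part of a kit.
- green_glue: Green glue stick with a white band, 30 mm in diameter, 70 mm tall, standing upright, origin at the centre of its underside. Not part of a kit.
- crayon_tin: Metal tin full of short coloured crayons, 60 mm in diameter, 73 mm tall over the crayons, standing upright, origin at the centre of its underside. Not part of a kit.

How it is judged:
By the outcome, as a careful person would: the job done as asked, in the order asked, and still so for the second after the job is handed in, with the robot touching nothing.
It also fails if it takes over 128 s, if anything falls off the work surface, if the arm or the gripper's body presses on something with over 40 N, if the wrist force passes 120 N, or if a joint passes its speed limit or range.

## Robot

A 7-joint arm with a two-finger parallel gripper is mounted at the origin on the work surface. World frame = base frame: x ahead of the robot, y to its left, z up, the work surface at z = 0. Lengths are in m, angles in rad, forces in N, time in s.
With the tool pointing down it reaches from about 0.425 to 0.875 m from the base axis. Payload 4.7 kg.
Tool frame: the origin (TCP) lies on the centre line of the jaws, within the pads' length; the fingertips stand ahead of it and the grasp point (between the pads) lies 2 mm behind it (nose_length is the z of the fingertips in the tool frame, in m); z points along the fingers, y is the line along which they close (so a half turn about z gives the same grasp; the last joint's range is limited). The gripper opens to 87 mm and grips with 3 to 60 N. Pads are 19 mm wide; open, the fingers measure 117 mm over their backs; the gripper's body (75 mm by 190 mm) begins 51 mm behind the grasp point.
Start: joints at [1.264, 0.321, -0.07, 1.45, 0.023, 1.371, -0.057], TCP at [0.205, -0.617, 0.24] pointing down, gripper open.
Joint ranges: [-2.86, 2.86], [-0.3, 2.09], [-1.38, 1.24], [0.06, 2.45], [-1.56, 4.7], [0.09, 2.05], [-2.69, 2.69]. Speed limits (rad/s): [2.57, 2.57, 3.14, 3.14, 3.14, 3.14, 3.14].

## Interface

Orientations are given as a rotation vector (axis times angle).
In Python, from bench import * gives the robot as it stands.
- The arm moves only by the tool send_rows, never from a script. Its arguments are lists of equal length, an entry for each row: "xyz": the shift along the tool's x, y, z in mm, a list of three; "dr": the turn, a rotation vector about the tool's x, y, z in rad, a list of three. A call has exactly 10 rows; each row is the pose to reach, as a shift and turn from the pose commanded when the call began, along the tool's axes at that moment; what a row does not reach only later rows make up. A row lasts 1/12 s, in which the tool goes at most 41.7 mm and 7.16 degrees, less where a joint would pass 70% of its speed; a pose out of reach is approached as far as the arm can. A call with a gripper value outside its range is refused whole. "jaw" is the finger opening in mm, from 0 to 87, set as the call begins (left out, the last holds). The fingers move at their own pace and stop on an object; "grip_force" is the grip in N (left out, the last holds). Time passes only in rows, so rows that repeat a pose let the fingers close, or fill a call up. It gives the time, the measured TCP pose, the force, the opening and the grip force at its end, in the units of the state.
- get_state(): the state, without advancing time (a new reading comes with each control period).
- get_image(name): name is "scene" or "top" or "wrist"; returns the picture (400x640x3 uint8, red, green, blue); there is no depth.
- calibration(name): a dict with "vfov" (degrees; the focal length in pixels is half the picture's height over the tangent of half this angle, whatever the lens; pixels are square), "cx", "cy" (the principal point, pixels), "rvec" (rotation vector, rad) and "tvec" (3), from world to camera coordinates, as OpenCV has them; the wrist camera has in their place "hand_eye" (4x4, takes a point from camera to tool coordinates, whose origin is the TCP and whose axes are the flange's). Camera axes: x right, y down, z forward; pixel columns grow to the right and rows downward; lengths in m; the calibration is good to about 2 mm. A picture is of the moment at which its call begins: read the wrist's pose just before it. calibration takes no time and is no camera call.
- close_job(): hands the job in; it is judged then, once.
The state is a dict: "time": time; "joint_positions": joint angles; "qd": joint speeds; "joint_torque": joint torques, N m; "position": TCP position; "tool_rot": TCP orientation; "ft_force": force on the tool from outside, world axes, zero at the start; "torque": the same for the moment, N m; "grip_width": opening from 0.0 (shut) to 1.0 (fully open); "grip_force": force on a finger pad.
Only numpy, scipy, OpenCV 4.12 (cv2) and the standard library are available. Lean on these libraries where they do the work, as an engineer would, in place of code of your own. Each camera call takes 0.05 s, during which the arm holds its last target. There are 200 camera calls.

## Working session

There is one attempt and no reset: what is moved stays moved. The work goes in short steps, Python scripts to look and compute and a tool call to move; the robot and the scene stay as the last step left them, time stands still between calls to the robot, and variables do not carry over. Pictures are saved under pics/ and viewed, at most 14 in all, crops included, and the job is handed in when it is done.

Besides the shell and the picture viewer there is one more tool, called by a JSON object that holds its "fn" and its "kwargs". send_rows: Moves the arm, as the interface text tells. Its arguments: {"type":"object","properties":{"xyz":{"type":"array"},"dr":{"type":"array"},"jaw":{"type":"number"},"grip_force":{"type":"number"}},"required":["xyz","dr"]}

```bash
mkdir -p pics; ls; python3 - <<'E'
from bench import *
import cv2
s=get_state();print(s)
try: print(nose_length)
except Exception as e: print(e)
for n in("top","scene","wrist"):
    print(n,calibration(n))
    cv2.imwrite(f"pics/{n}0.png",get_image(n)[:,:,::-1])
E
```

```text
pics
{'time': 0.0, 'joint_positions': array([ 1.26406797,  0.32181885, -0.07009753,  1.45164638,  0.02259084,
        1.37078105, -0.05694783]), 'qd': array([-0.00026146, -0.00025337,  0.00056803,  0.00092134, -0.00129831,
       -0.0018758 ,  0.00098928]), 'joint_torque': array([-5.63802660e-04, -4.91289818e+01, -4.04384863e-01, -3.12525916e+01,
       -6.38285000e-02,  4.36381018e-02,  1.84329087e-04]), 'position': array([ 0.2047855 , -0.61636667,  0.23847863]), 'tool_rot': array([-3.09945634e+00, -5.01493784e-01,  5.96546948e-04]), 'ft_force': array([ 0.41403144,  0.25786822, -0.70655034]), 'torque': array([-0.03653722, -0.01362577, -0.06451044]), 'grip_force': 0.0, 'grip_width': 0.9962692057866539}
0.017
top {'vfov': 57.19755490431672, 'cx': 319.15019632736966, 'cy': 191.02911726803487, 'rvec': array([ 2.1860622 , -2.15212275,  0.14919052]), 'tvec': array([-0.01219719,  0.55294795,  0.9365161 ])}
scene {'vfov': 46.17452692468135, 'cx': 320.67444788714124, 'cy': 198.08261675989988, 'rvec': array([ 1.83436945,  1.87430789, -0.62238743]), 'tvec': array([ 0.02298063, -0.4254979 ,  1.41359101])}
wrist {'vfov': 62.96917615062056, 'cx': 327.7128561003076, 'cy': 202.94422544185448, 'hand_eye': array([[-3.78048831e-05, -9.68717149e-01, -2.48167451e-01,
         6.57571267e-02],
       [ 9.99999581e-01, -2.63578845e-04,  8.76539123e-04,
         1.06137815e-03],
       [-9.14530170e-04, -2.48167314e-01,  9.68716753e-01,
        -1.45644796e-01],
       [ 0.00000000e+00,  0.00000000e+00,  0.00000000e+00,
         1.00000000e+00]])}
```

View pics/top0.png

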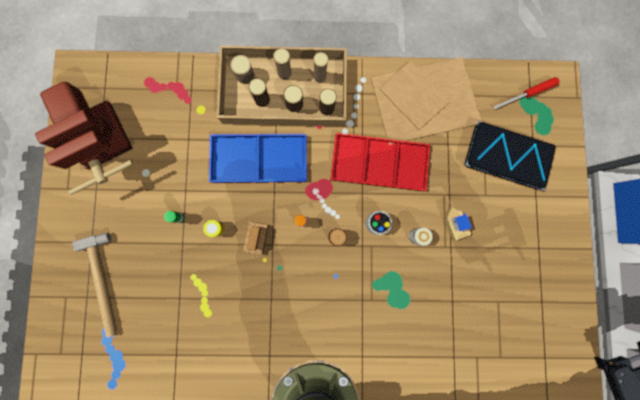

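View pics/scene0.png

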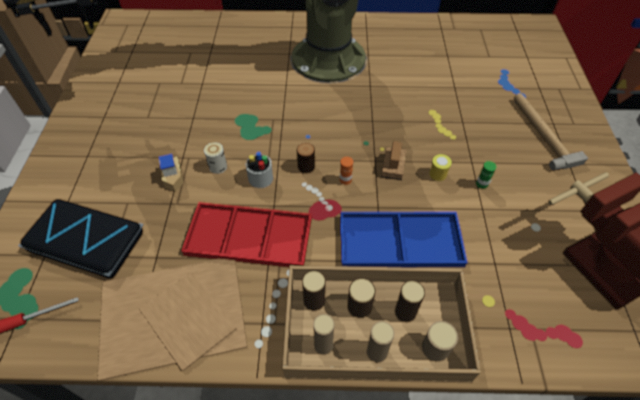

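The top view shows, left to right: green glue (172,216), paint pot (212,228), sander (257,237), orange glue (300,221), dark log (337,237), crayon tin (380,223), birch log (423,236) and boat (459,223). The blue tray is at (258,158) and the red at (381,162). The scene view agrees, and the arm is parked off to the right.

```bash
cat > h.py <<'E'
from bench import *
import numpy as np, cv2
from scipy.spatial.transform import Rotation as R
def cam(name,s=None):
    c=calibration(name); f=200/np.tan(np.radians(c['vfov'])/2)
    if name=='wrist':
        T=np.eye(4);T[:3,:3]=R.from_rotvec(s['tool_rot']).as_matrix();T[:3,3]=s['position'];T=T@c['hand_eye']
        return f,c['cx'],c['cy'],T[:3,:3],T[:3,3]
    Rm=R.from_rotvec(c['rvec']).as_matrix()
    return f,c['cx'],c['cy'],Rm.T,-Rm.T@c['tvec']
def ray(C,uv,z):
    f,cx,cy,Rm,o=C; uv=np.atleast_2d(uv).astype(float)
    d=np.c_[(uv[:,0]-cx)/f,(uv[:,1]-cy)/f,np.ones(len(uv))]@Rm.T
    return (o+d*((z-o[2])/d[:,2])[:,None])[:,:2]
def proj(C,p):
    f,cx,cy,Rm,o=C; q=(np.atleast_2d(p)-o)@Rm
    return np.c_[cx+f*q[:,0]/q[:,2],cy+f*q[:,1]/q[:,2]]
def hsv(im): return cv2.cvtColor(im,cv2.COLOR_RGB2HSV)
def blobs(im,lo,hi,amin=30):
    m=cv2.inRange(hsv(im),np.array(lo),np.array(hi))
    cs,_=cv2.findContours(m,cv2.RETR_EXTERNAL,cv2.CHAIN_APPROX_NONE)
    return sorted([c for c in cs if cv2.contourArea(c)>amin],key=cv2.contourArea,reverse=True)
def togo(s,xyz,yaw=None):
    """shift in tool axes, mm, and turn (rad about tool z) to world TCP xyz, tool y axis at world angle yaw (mod pi)"""
    Rm=R.from_rotvec(s['tool_rot']).as_matrix()
    sh=Rm.T@(np.array(xyz)-s['position'])*1e3
    # tool y in world
    cur=np.arctan2(Rm[1,1],Rm[0,1]); t=None
    if yaw is not None: t=-((yaw-cur+np.pi/2)%np.pi-np.pi/2)
    return sh.round(1),t,np.degrees(cur)
E
python3 - <<'E'
from h import *
im=cv2.imread('pics/top0.png')[:,:,::-1].copy(); C=cam('top'); print('cam',C[4])
for n,(u,v),z in [('green',(172,214),.07),('pot',(212,227),.05),('sander',(260,233),.06),('orange',(299,220),.07),('dark',(337,236),.065),('tin',(380,222),.07),('birch',(424,236),.065),('boat',(462,222),.062)]:
    p=ray(C,(u,v),z)[0]; print(n,p.round(3),np.hypot(*p).round(3))
for n,lo,hi in(('red',(0,150,90),(8,255,255)),('red2',(172,150,90),(180,255,255)),('blue',(105,150,80),(125,255,255))):
    for c in blobs(im,lo,hi,800):
        r=cv2.minAreaRect(c); b=cv2.boxPoints(r); p=ray(C,b,.022); print(n,r,p.mean(0),np.linalg.norm(np.diff(p,axis=0),axis=1),p.round(3).tolist())
E
```

```text
cam [0.43839885 0.01389172 0.99527688]
green [0.485 0.364] 0.606
pot [0.454 0.269] 0.528
sander [0.441 0.145] 0.464
orange [0.474 0.047] 0.477
dark [ 0.436 -0.05 ] 0.439
tin [ 0.473 -0.158] 0.498
birch [ 0.439 -0.27 ] 0.515
boat [ 0.476 -0.369] 0.603
red2 ((380.4413757324219, 161.85983276367188), (94.34344482421875, 45.34246063232422), 6.654425144195557) [ 0.63712235 -0.16866726] [0.12501469 0.25757434 0.12529007] [[0.588, -0.035], [0.712, -0.048], [0.686, -0.304], [0.562, -0.287]]
blue ((257.5, 158.0), (46.0, 95.0), 90.0) [0.64158421 0.16321506] [0.2568592  0.12639124 0.25304165] [[0.702, 0.294], [0.707, 0.037], [0.581, 0.035], [0.576, 0.288]]
blue ((626.5, 211.5), (63.0, 25.0), 90.0) [ 0.51356385 -0.83441104] [0.06937183 0.17123116 0.06793242] [[0.598, -0.807], [0.599, -0.876], [0.429, -0.861], [0.428, -0.793]]
```

View pics/wrist0.png

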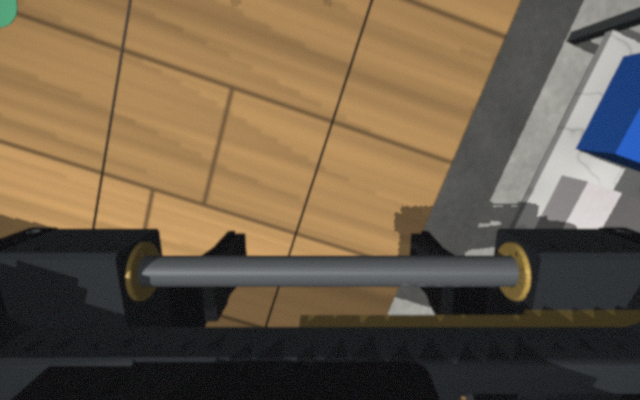

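The wrist camera looks along tool +x, past the gripper that fills rows 230 and below; no objects are in view yet. I'll go to a view over the row on the right.

```bash
python3 - <<'E'
from h import *
s=get_state();print(togo(s,(.41,-.27,.24),-np.pi/2))
E
```

```text
(array([ 304. , -264.1,   -0.9]), np.float64(0.32083864968433207), np.float64(-71.61729946841145))
```

{"fn": "send_rows", "kwargs": {"xyz": [[304,-264,0],[304,-264,0],[304,-264,0],[304,-264,0],[304,-264,0],[304,-264,0],[304,-264,0],[304,-264,0],[304,-264,0],[304,-264,0]], "dr": [[0,0,0.32],[0,0,0.32],[0,0,0.32],[0,0,0.32],[0,0,0.32],[0,0,0.32],[0,0,0.32],[0,0,0.32],[0,0,0.32],[0,0,0.32]]}}

```text
time: 0.98
position: [0.4121, -0.266, 0.2396]
tool_rot: [-3.141, -0.008, -0.001]
ft_force: [0.6, -0.3, 0.5]
grip_width: 0.997
grip_force: 0.0
```

```bash
python3 - <<'E'
from h import *
s=get_state();print(s['position'],s['tool_rot'],s['qd'].round(2)); get_image('wrist'); s=get_state(); im=get_image('wrist'); print(s['position'],s['time'])
cv2.imwrite('pics/w1.png',im[:,:,::-1]); import pickle; pickle.dump((s,im),open('w1.pkl','wb'))
E
```

```text
[ 0.41208112 -0.26601944  0.23960984] [-3.14079009e+00 -8.04172438e-03 -1.06566495e-03] [-0.31 -0.03 -0.3   0.03  0.01 -0.   -0.62]
[ 0.41499609 -0.26131451  0.23977835] 1.0333
```

View pics/w1.png

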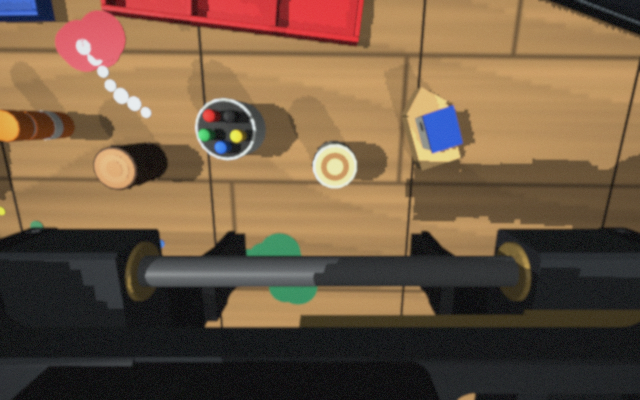

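The view shows the birch log's top at (335,166), the boat's roof at (440,129) with its bow up at (424,90), the tin at (227,128) and the dark log at (117,168). The red tray's near edge is at the top.

```bash
python3 - <<'E'
from h import *
import pickle
s,im=pickle.load(open('w1.pkl','rb'))
n=get_state(); print('now',n['position'],n['time'],n['qd'].round(2)); C=cam('wrist',s)
def fit(n,uv,z,r):
    p=ray(C,uv,z); c,rad=cv2.minEnclosingCircle((p*1e3).astype(np.float32)); print(n,np.array(c).round(1),'r',round(rad,1),r)
# birch top: pale pixels near
b=im.copy(); m=np.zeros(im.shape[:2],np.uint8); cv2.circle(m,(335,166),27,255,-1)
h=hsv(b); mm=(cv2.inRange(h,(0,0,140),(180,110,255))&m)
print('pale px',(mm>0).sum()); ys,xs=np.nonzero(cv2.morphologyEx(mm,cv2.MORPH_OPEN,np.ones((3,3)))); fit('birch',np.c_[xs,ys],.065,22)
for nme,uv in(('birch c',(335,166)),): print(nme,ray(C,uv,.065))
c=[c for c in blobs(im,(105,120,60),(125,255,255)) if abs(cv2.moments(c)['m10']/cv2.moments(c)['m00']-440)<30][0]
r=cv2.minAreaRect(c); p=ray(C,cv2.boxPoints(r),.062); print('roof',r,p.mean(0),np.linalg.norm(np.diff(p,axis=0),axis=1)); 
e=np.diff(p,axis=0); print('edge angles',np.degrees(np.arctan2(e[:,1],e[:,0])))
for k in((424,88),(408,98),(414,167),(462,158)): print(k,ray(C,k,.028))
cv2.imwrite('pics/w1c.png',cv2.resize(im[70:220,280:500],None,fx=3,fy=3,interpolation=cv2.INTER_CUBIC)[:,:,::-1])
E
```

```text
now [ 0.41327601 -0.26471993  0.23975584] 1.0833 [ 0.04  0.01  0.09 -0.01  0.06 -0.    0.05]
pale px 1372
birch [ 437.3 -268.8] r 23.6 22
birch c [[ 0.43720856 -0.26951058]]
roof ((442.1442565917969, 128.63626098632812), (39.84059143066406, 32.77278137207031), 75.37911987304688) [ 0.47396543 -0.37246234] [0.0305134  0.03843929 0.03136547]
edge angles [ -74.94857491 -159.22200658  105.49592084]
(424, 88) [[ 0.51435396 -0.36115919]]
(408, 98) [[ 0.50428061 -0.3452977 ]]
(414, 167) [[ 0.43212102 -0.3571006 ]]
(462, 158) [[ 0.44259579 -0.40866259]]
```

View pics/w1c.png

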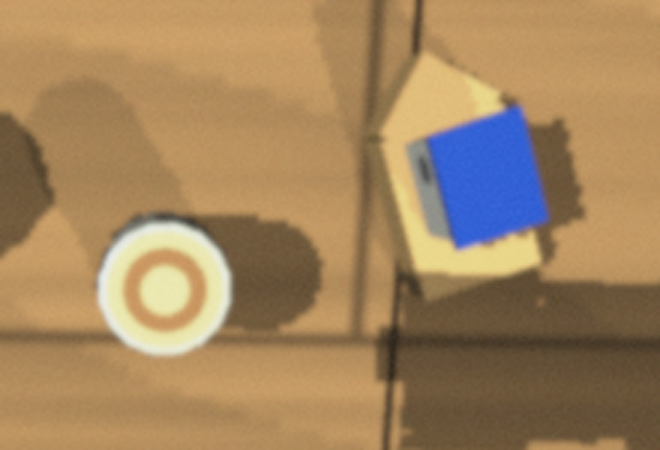

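The crop puts the birch log's centre at (165,288), which is pixel (335,166) in the full view, world (0.437,-0.269). The boat's bow points up at crop (425,52).

```bash
python3 - <<'E'
from h import *
s=get_state();print(s['position'],togo(s,(.437,-.2695,.14),np.radians(-6)))
E
```

```text
[ 0.41327601 -0.26471993  0.23975584] (array([23.5,  5.2, 99.8]), np.float64(-1.4552952484057435), np.float64(-89.38227567909183))
```

{"fn": "send_rows", "kwargs": {"xyz": [[23.5,5,10],[23.5,5,20],[23.5,5,40],[23.5,5,60],[23.5,5,80],[23.5,5,100],[23.5,5,100],[23.5,5,100],[23.5,5,100],[23.5,5,100]], "dr": [[0,0,-0.12],[0,0,-0.24],[0,0,-0.36],[0,0,-0.48],[0,0,-0.6],[0,0,-0.72],[0,0,-0.84],[0,0,-0.96],[0,0,-1.08],[0,0,-1.2]]}}

```text
time: 1.92
position: [0.4328, -0.2764, 0.139]
tool_rot: [-2.587, -1.781, 0.001]
ft_force: [0.3, 1.4, 0.5]
grip_width: 0.999
grip_force: 0.0
```

```bash
python3 - <<'E'
from h import *
s=get_state();print(s['position'],togo(s,(.437,-.2695,.043),np.radians(-6)),s['qd'].round(2))
E
```

```text
[ 0.43284081 -0.27637962  0.1390209 ] (array([ 7.9,  1.5, 96. ]), np.float64(-0.26064907329487963), np.float64(-20.93409183379266)) [ 0.09  0.   -0.1  -0.    0.01  0.    1.41]
```

```bash
cat > c.py <<'E'
# commanded-pose bookkeeping: c.py "sent shift/turn" or target -> numbers
import json,numpy as np,os
F='cmd.json'
def load(): return json.load(open(F))
def axes(yaw):
    a=np.radians(yaw); return np.array([-np.sin(a),np.cos(a)]),np.array([np.cos(a),np.sin(a)])
def sent(dx,dy,dz,turn=0):
    x,y,z,yaw=load(); ax,ay=axes(yaw); p=np.array([x,y])+(dx*ax+dy*ay)/1e3
    c=[*p,z-dz/1e3,yaw-np.degrees(turn)]; json.dump(c,open(F,'w')); return np.round(c,4)
def go(x,y,z,yaw):
    X,Y,Z,W=load(); ax,ay=axes(W); d=np.array([x-X,y-Y])*1e3
    t=(yaw-W+90)%180-90
    r=[d@ax,d@ay,(Z-z)*1e3,-np.radians(t)]; return np.round(r,2).tolist()
E
python3 - <<'E'
import json;json.dump([.4335,-.275,.14,-21.2],open('cmd.json','w'))
from c import *
print(go(.437,-.2695,.043,-6))
E
```

```text
[6.39, 1.27, 97.0, -0.27]
```

{"fn": "send_rows", "kwargs": {"xyz": [[6.4,1.3,0],[6.4,1.3,0],[6.4,1.3,15],[6.4,1.3,35],[6.4,1.3,60],[6.4,1.3,80],[6.4,1.3,97],[6.4,1.3,97],[6.4,1.3,97],[6.4,1.3,97]], "dr": [[0,0,-0.12],[0,0,-0.24],[0,0,-0.27],[0,0,-0.27],[0,0,-0.27],[0,0,-0.27],[0,0,-0.27],[0,0,-0.27],[0,0,-0.27],[0,0,-0.27]], "jaw": 75}}

```text
time: 2.75
position: [0.4376, -0.2708, 0.0434]
tool_rot: [2.329, 2.106, 0.0]
ft_force: [1.4, 0.1, 0.7]
grip_width: 0.864
grip_force: 0.0
```

```bash
python3 - <<'E'
from h import *; from c import *
print(sent(6.4,1.3,97,-.27)); print(go(.437,-.2695,.16,-6), go(.628,-.254,.16,-6))
s=get_state();print(s['position'],togo(s,(.437,-.2695,.043),np.radians(-6)),s['qd'].round(2),s['ft_force'])
E
```

```text
[ 0.437  -0.2695  0.043  -5.7301]
[0.0, -0.03, -117.0, 0.0] [34.49, 188.47, -117.0, 0.0]
[ 0.43757895 -0.27077842  0.04340856] (array([ 1.2, -0.7,  0.4]), np.float64(0.004070649852691677), np.float64(-5.766768943565219)) [ 0.   -0.01 -0.01 -0.01 -0.   -0.   -0.  ] [1.36183672 0.0551813  0.72368981]
```

Bookkeeping matches. Close, lift, carry.

{"fn": "send_rows", "kwargs": {"xyz": [[0,0,0],[0,0,0],[0,0,0],[0,0,0],[0,0,0],[0,0,0],[0,0,0],[0,0,0],[0,0,-5],[0,0,-20]], "dr": [[0,0,0],[0,0,0],[0,0,0],[0,0,0],[0,0,0],[0,0,0],[0,0,0],[0,0,0],[0,0,0],[0,0,0]], "jaw": 20, "grip_force": 18}}

```text
time: 3.58
position: [0.4354, -0.2689, 0.0608]
tool_rot: [-2.326, -2.105, 0.002]
ft_force: [-0.3, 0.1, -0.9]
grip_width: 0.506
grip_force: 18.0
```

{"fn": "send_rows", "kwargs": {"xyz": [[0,0,-20],[0,0,-40],[5,25,-60],[10,55,-80],[17,90,-95],[23,125,-97],[29,155,-97],[34,180,-97],[34.5,188.5,-97],[34.5,188.5,-97]], "dr": [[0,0,0],[0,0,0],[0,0,0],[0,0,0],[0,0,0],[0,0,0],[0,0,0],[0,0,0],[0,0,0],[0,0,0]]}}

```text
time: 4.42
position: [0.6297, -0.2531, 0.1587]
tool_rot: [-2.326, -2.109, -0.002]
ft_force: [-0.6, -0.1, -0.8]
grip_width: 0.5
grip_force: 18.0
```

```bash
python3 - <<'E'
from h import *; from c import *
sent(0,0,-20);print(sent(34.5,188.5,-97))
s=get_state();print(s['position'],s['qd'].round(2),s['ft_force'],s['grip_width']*87,s['grip_force'])
im=get_image('top'); C=cam('top'); cv2.imwrite('pics/t2.png',cv2.resize(im[110:270,150:490],None,fx=2.3,fy=2.3)[:,:,::-1])
E
```

```text
[ 0.628  -0.254   0.16   -5.7301]
[ 0.62972346 -0.25306709  0.15870852] [ 0.03 -0.05  0.02  0.06 -0.    0.02  0.01] [-0.63258397 -0.09012251 -0.80365624] 43.51289818986463 18.00015577347949
```

Held at 43.5 mm. A wrist view here shows the rest of the red tray, so I'll check its pose before lowering.

```bash
python3 - <<'E'
from h import *; import pickle
s=get_state(); im=get_image('wrist'); pickle.dump((s,im),open('w2.pkl','wb')); C=cam('wrist',s)
out=im.copy()
a=np.radians(-5.9); ex=np.array([np.cos(a),np.sin(a)]); ey=np.array([-ex[1],ex[0]]); c=np.array([.637,-.169])
for X,Y in((-65,130),(65,130),(-65,42.5),(65,42.5),(-65,-42.5),(65,-42.5)):
    p=c+(X*ex+Y*ey)/1e3; u=proj(C,[*p,.022])[0]; print(X,Y,u.round(0)); cv2.circle(out,tuple(int(v) for v in u),4,(0,255,0),1)
cv2.imwrite('pics/w2.png',out[:,:,::-1])
E
```

```text
-65 130 [241. -94.]
65 130 [421. -94.]
-65 42.5 [248.  38.]
65 42.5 [412.  38.]
-65 -42.5 [254. 146.]
65 -42.5 [406. 147.]
```

View pics/w2.png

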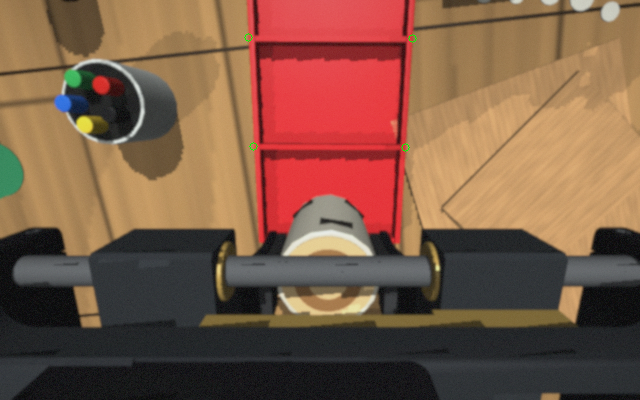

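The green marks (projected divider ends) fall within about 2 px of the real ones at (249,39), (411,40), (256,147) and (404,147), so the red tray's pose is right. The birch log hangs upright in the jaws. Now lower, release and move to view the orange glue.

{"fn": "send_rows", "kwargs": {"xyz": [[0,0,30],[0,0,60],[0,0,85],[0,0,100],[0,0,106],[0,0,109],[0,0,111],[0,0,111.5],[0,0,111.5],[0,0,111.5]], "dr": [[0,0,0],[0,0,0],[0,0,0],[0,0,0],[0,0,0],[0,0,0],[0,0,0],[0,0,0],[0,0,0],[0,0,0]]}}

```text
time: 5.35
position: [0.629, -0.2547, 0.0494]
tool_rot: [2.328, 2.106, 0.001]
ft_force: [0.3, -0.3, -0.5]
grip_width: 0.502
grip_force: 18.0
```

{"fn": "send_rows", "kwargs": {"xyz": [[0,0,0],[0,0,0],[0,0,0],[0,0,0],[0,0,0],[0,0,-15],[0,0,-40],[0,0,-75],[0,0,-115],[0,0,-150]], "dr": [[0,0,0],[0,0,0],[0,0,0],[0,0,0],[0,0,0],[0,0,0],[0,0,0],[0,0,0],[0,0,0],[0,0,0]], "jaw": 75}}

```text
time: 6.18
position: [0.6284, -0.2543, 0.2016]
tool_rot: [2.328, 2.107, 0.001]
ft_force: [1.2, -1.1, 0.1]
grip_width: 0.863
grip_force: 0.0
```

```bash
python3 - <<'E'
from h import *; from c import *
sent(0,0,111.5);print(sent(0,0,-150)); print(go(.474,-.005,.24,-5.73))
s=get_state();print(s['position'],s['ft_force'],s['grip_width']*87)
E
```

```text
[ 0.628  -0.254   0.1985 -5.7301]
[232.37, -178.12, -41.5, -0.0]
[ 0.62839727 -0.25427159  0.20157273] [ 1.1599098  -1.10695973  0.14406273] 75.12040871798257
```

{"fn": "send_rows", "kwargs": {"xyz": [[32,-25,-41.5],[64,-49,-41.5],[96,-73,-41.5],[128,-98,-41.5],[160,-122,-41.5],[190,-146,-41.5],[215,-165,-41.5],[230,-176,-41.5],[232,-178,-41.5],[232,-178,-41.5]], "dr": [[0,0,0],[0,0,0],[0,0,0],[0,0,0],[0,0,0],[0,0,0],[0,0,0],[0,0,0],[0,0,0],[0,0,0]]}}

```text
time: 7.02
position: [0.4742, -0.0049, 0.2409]
tool_rot: [2.325, 2.109, 0.0]
ft_force: [0.1, -0.8, -0.0]
grip_width: 0.865
grip_force: 0.0
```

```bash
python3 - <<'E'
from h import *; from c import *; import pickle
print(sent(232,-178,-41.5)); get_image('top'); get_image('top')
s=get_state(); im=get_image('wrist'); pickle.dump((s,im),open('w3.pkl','wb')); C=cam('wrist',s)
print(s['position'],s['qd'].round(2))
t=get_image('top'); Ct=cam('top')
w=im.copy()
print('proj orange',proj(C,[.474,.047,.07]),'birch top px',proj(Ct,[.628,-.254,.07]))
z=cv2.resize(t[120:260,150:480],None,fx=1.9,fy=1.9)[:,:,::-1]
w=w[:240]
cv2.imwrite('pics/w3.png',np.vstack([w[:,:,::-1],np.pad(z,((0,0),(0,640-z.shape[1]),(0,0)))]))
E
```

```text
[ 4.7410e-01 -5.4000e-03  2.4000e-01 -5.7301e+00]
[ 0.4748658  -0.0070802   0.24023276] [ 0.01  0.02  0.01 -0.   -0.   -0.   -0.  ]
proj orange [[321.88749344 132.05032039]] birch top px [[416.96267017 162.09980249]]
```

View pics/w3.png

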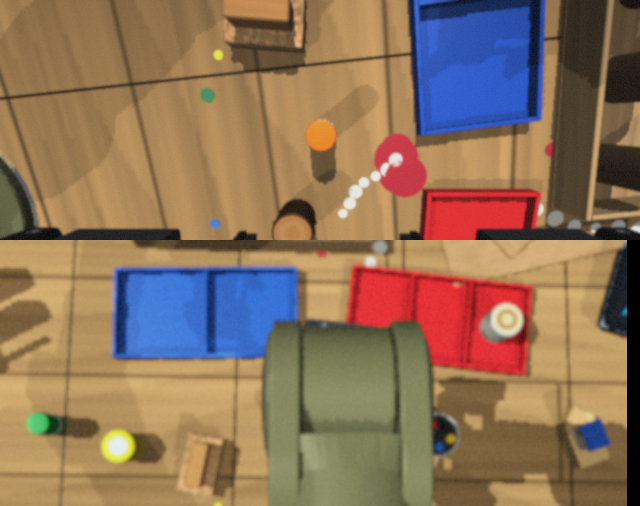

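The upper part shows the orange cap at (321,135) and the blue tray's near corners at (417,135) and (542,121). The lower part (top camera) shows the birch log upright in its own red compartment.

```bash
python3 - <<'E'
from h import *; from c import *; import pickle
s,im=pickle.load(open('w3.pkl','rb')); C=cam('wrist',s)
for c in blobs(im,(6,170,150),(18,255,255)):
    (u,v),r=cv2.minEnclosingCircle(c); 
    if abs(u-321)<20: p=ray(C,c[:,0],.07); q,rr=cv2.minEnclosingCircle((p*1e3).astype(np.float32)); print('orange',u,v,q,rr)
print('ctr',ray(C,(321,135),.07))
print('blue corners',ray(C,[(417,135),(542,121)],.022)*1e3, 'expect', (.64158-.065,.163-.13),(.64158+.065,.163-.13))
print('pos', go(.474,.047,.043,-5.73))
E
```

```text
orange 320.45001220703125 135.34165954589844 (472.5224609375, 43.94175338745117) 14.696817398071289
ctr [[0.47287483 0.04436609]]
blue corners [[576.04587331  31.60957255]
 [711.04461862  32.7953351 ]] expect (0.5765800000000001, 0.033) (0.70658, 0.033)
pos [52.11, -5.31, 197.0, -0.0]
```

```bash
python3 - <<'E'
from c import *
print(go(.4725,.0445,.046,-5.73)); print(sent(49.5,-6.5,194)); sent(0,0,-20); print(go(.646,-.084,.165,-5.73))
E
```

```text
[49.48, -6.55, 194.0, -0.0]
[ 0.4726  0.0445  0.046  -5.7301]
[-110.56, 185.41, -99.0, -0.0]
```

{"fn": "send_rows", "kwargs": {"xyz": [[20,-3,10],[40,-6,35],[49.5,-6.5,70],[49.5,-6.5,105],[49.5,-6.5,140],[49.5,-6.5,165],[49.5,-6.5,185],[49.5,-6.5,194],[49.5,-6.5,194],[49.5,-6.5,194]], "dr": [[0,0,0],[0,0,0],[0,0,0],[0,0,0],[0,0,0],[0,0,0],[0,0,0],[0,0,0],[0,0,0],[0,0,0]]}}

```text
time: 8.05
position: [0.4733, 0.0438, 0.0457]
tool_rot: [-2.33, -2.106, -0.0]
ft_force: [-0.1, 0.5, 0.6]
grip_width: 0.859
grip_force: 0.0
```

{"fn": "send_rows", "kwargs": {"xyz": [[0,0,0],[0,0,0],[0,0,0],[0,0,0],[0,0,0],[0,0,0],[0,0,0],[0,0,0],[0,0,-5],[0,0,-20]], "dr": [[0,0,0],[0,0,0],[0,0,0],[0,0,0],[0,0,0],[0,0,0],[0,0,0],[0,0,0],[0,0,0],[0,0,0]], "jaw": 10, "grip_force": 15}}

```text
time: 8.88
position: [0.4708, 0.044, 0.0642]
tool_rot: [-2.327, -2.106, 0.005]
ft_force: [0.2, -0.5, -0.6]
grip_width: 0.343
grip_force: 15.1
```

{"fn": "send_rows", "kwargs": {"xyz": [[0,0,-25],[-5,10,-50],[-20,35,-75],[-40,65,-95],[-58,97,-99],[-76,128,-99],[-93,156,-99],[-105,176,-99],[-110.5,185.5,-99],[-110.5,185.5,-99]], "dr": [[0,0,0],[0,0,0],[0,0,0],[0,0,0],[0,0,0],[0,0,0],[0,0,0],[0,0,0],[0,0,0],[0,0,0]]}}

```text
time: 9.72
position: [0.6476, -0.0872, 0.1638]
tool_rot: [-2.333, -2.103, 0.0]
ft_force: [-0.6, -0.1, -0.3]
grip_width: 0.341
grip_force: 15.0
```

{"fn": "send_rows", "kwargs": {"xyz": [[0,0,10],[0,0,40],[0,0,70],[0,0,95],[0,0,105],[0,0,110],[0,0,112.5],[0,0,113.5],[0,0,113.5],[0,0,113.5]], "dr": [[0,0,0],[0,0,0],[0,0,0],[0,0,0],[0,0,0],[0,0,0],[0,0,0],[0,0,0],[0,0,0],[0,0,0]]}}

```text
time: 10.55
position: [0.6473, -0.0844, 0.0527]
tool_rot: [2.328, 2.106, 0.002]
ft_force: [-0.1, 0.4, -1.4]
grip_width: 0.339
grip_force: 15.0
```

{"fn": "send_rows", "kwargs": {"xyz": [[0,0,0],[0,0,0],[0,0,0],[0,0,0],[0,0,0],[0,0,-15],[0,0,-40],[0,0,-75],[0,0,-115],[0,0,-150]], "dr": [[0,0,0],[0,0,0],[0,0,0],[0,0,0],[0,0,0],[0,0,0],[0,0,0],[0,0,0],[0,0,0],[0,0,0]], "jaw": 75}}

```text
time: 11.38
position: [0.6464, -0.0841, 0.2045]
tool_rot: [2.328, 2.107, 0.002]
ft_force: [1.1, 1.2, 0.2]
grip_width: 0.852
grip_force: 0.0
```

```bash
python3 - <<'E'
from h import *; from c import *
sent(-110.5,185.5,-99);sent(0,0,113.5);print(sent(0,0,-150)); print(go(.45,.215,.24,-5.73))
s=get_state();print(s['position'],s['ft_force'],s['grip_width']*87)
E
```

```text
[ 0.6461 -0.084   0.2015 -5.7301]
[277.88, -224.97, -38.5, -0.0]
[ 0.64638713 -0.08407747  0.204467  ] [1.09469414 1.16014374 0.23311659] 74.10210938577643
```

{"fn": "send_rows", "kwargs": {"xyz": [[31,-25,-10],[62,-50,-25],[94,-76,-38.5],[126,-102,-38.5],[158,-128,-38.5],[190,-154,-38.5],[222,-180,-38.5],[252,-204,-38.5],[274,-222,-38.5],[278,-225,-38.5]], "dr": [[0,0,0],[0,0,0],[0,0,0],[0,0,0],[0,0,0],[0,0,0],[0,0,0],[0,0,0],[0,0,0],[0,0,0]]}}

```text
time: 12.22
position: [0.4462, 0.2209, 0.2412]
tool_rot: [2.319, 2.119, 0.003]
ft_force: [-0.4, -0.9, -0.2]
grip_width: 0.858
grip_force: 0.0
```

```bash
python3 - <<'E'
from h import *; from c import *; import pickle
print(sent(278,-225,-38.5)); t=get_image('top'); t=get_image('top')
s=get_state(); im=get_image('wrist'); pickle.dump((s,im),open('w4.pkl','wb')); C=cam('wrist',s)
print(s['position'],s['qd'].round(2))
for c in blobs(im,(22,120,120),(35,255,255),100):
    (u,v),r=cv2.minEnclosingCircle(c); p=ray(C,c[:,0],.05); q,rr=cv2.minEnclosingCircle((p*1e3).astype(np.float32)); print('yellow',u,v,r,q,rr)
z=cv2.resize(t[120:260,150:480],None,fx=1.9,fy=1.9)[:,:,::-1]
cv2.imwrite('pics/w4.png',np.vstack([im[:240,:,::-1],np.pad(z,((0,0),(0,640-z.shape[1]),(0,0)))]))
E
```

```text
[ 0.45    0.2151  0.24   -5.7301]
[0.44922751 0.2165273  0.240731  ] [ 0.03  0.02  0.06 -0.01  0.03 -0.01  0.01]
yellow 169.5 115.0 50.35136413574219 (297.7679443359375, 300.42449951171875) 52.22520065307617
yellow 324.1666564941406 132.5 22.882652282714844 (449.99639892578125, 268.8824768066406) 22.617420196533203
yellow 621.0 46.5 13.463011741638184 (737.5880737304688, 322.1775207519531) 11.198596000671387
```

View pics/w4.png

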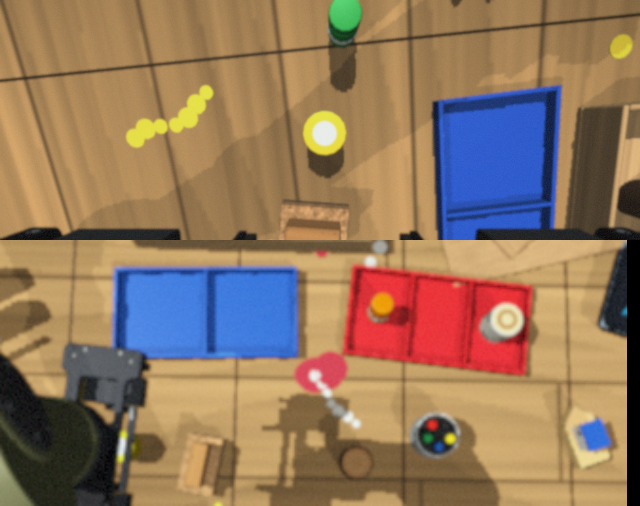

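The pot's lid is at (324,132), world (0.450,0.269). The top camera shows the orange glue upright in the red tray's left compartment, beside the birch log's.

```bash
python3 - <<'E'
from h import *; from c import *; import pickle
s,im=pickle.load(open('w4.pkl','rb')); C=cam('wrist',s)
print('blue',ray(C,[(435,100),(560,87),(446,211),(552,204)],.022)*1e3)
print(go(.450,.269,.036,-5.73)); print(sent(53.5,-5.5,204)); sent(0,0,-20); print(go(.637,-.169,.18,-5.73))
E
```

```text
blue [[570.62441317 290.63363824]
 [702.38540666 291.20497226]
 [581.62755355 166.0295555 ]
 [703.55556057 162.72129617]]
[53.61, -5.36, 204.0, -0.0]
[ 0.4498  0.2689  0.036  -5.7301]
[-417.03, 229.94, -124.0, -0.0]
```

{"fn": "send_rows", "kwargs": {"xyz": [[20,-3,10],[40,-5.5,35],[53.5,-5.5,70],[53.5,-5.5,105],[53.5,-5.5,140],[53.5,-5.5,170],[53.5,-5.5,192],[53.5,-5.5,204],[53.5,-5.5,204],[53.5,-5.5,204]], "dr": [[0,0,0],[0,0,0],[0,0,0],[0,0,0],[0,0,0],[0,0,0],[0,0,0],[0,0,0],[0,0,0],[0,0,0]]}}

```text
time: 13.2
position: [0.4509, 0.2677, 0.0357]
tool_rot: [-2.331, -2.106, 0.001]
ft_force: [0.5, 0.5, 1.4]
grip_width: 0.862
grip_force: 0.0
```

{"fn": "send_rows", "kwargs": {"xyz": [[0,0,0],[0,0,0],[0,0,0],[0,0,0],[0,0,0],[0,0,0],[0,0,0],[0,0,0],[0,0,-5],[0,0,-20]], "dr": [[0,0,0],[0,0,0],[0,0,0],[0,0,0],[0,0,0],[0,0,0],[0,0,0],[0,0,0],[0,0,0],[0,0,0]], "jaw": 20, "grip_force": 20}}

```text
time: 14.03
position: [0.4482, 0.2674, 0.0539]
tool_rot: [-2.328, -2.107, 0.007]
ft_force: [0.6, -1.0, -0.4]
grip_width: 0.486
grip_force: 20.0
```

{"fn": "send_rows", "kwargs": {"xyz": [[0,0,-30],[0,0,-60],[-5,3,-90],[-20,11,-115],[-45,25,-124],[-75,41,-124],[-108,60,-124],[-142,78,-124],[-176,97,-124],[-210,116,-124]], "dr": [[0,0,0],[0,0,0],[0,0,0],[0,0,0],[0,0,0],[0,0,0],[0,0,0],[0,0,0],[0,0,0],[0,0,0]]}}

```text
time: 14.87
position: [0.5445, 0.0462, 0.1796]
tool_rot: [2.329, 2.108, -0.001]
ft_force: [0.8, 1.4, -1.7]
grip_width: 0.488
grip_force: 20.0
```

{"fn": "send_rows", "kwargs": {"xyz": [[-34,19,0],[-68,37,0],[-102,56,0],[-136,75,0],[-167,92,0],[-190,105,0],[-203,112,0],[-207,114,0],[-207,114,0],[-207,114,0]], "dr": [[0,0,0],[0,0,0],[0,0,0],[0,0,0],[0,0,0],[0,0,0],[0,0,0],[0,0,0],[0,0,0],[0,0,0]]}}

```text
time: 15.7
position: [0.6369, -0.1667, 0.1795]
tool_rot: [-2.326, -2.109, -0.001]
ft_force: [0.2, 1.0, -0.9]
grip_width: 0.485
grip_force: 20.0
```

{"fn": "send_rows", "kwargs": {"xyz": [[0,0,15],[0,0,50],[0,0,85],[0,0,115],[0,0,127],[0,0,133],[0,0,137],[0,0,138.5],[0,0,138.5],[0,0,138.5]], "dr": [[0,0,0],[0,0,0],[0,0,0],[0,0,0],[0,0,0],[0,0,0],[0,0,0],[0,0,0],[0,0,0],[0,0,0]]}}

```text
time: 16.53
position: [0.6385, -0.1695, 0.0429]
tool_rot: [2.328, 2.106, 0.002]
ft_force: [-0.3, 1.1, -1.1]
grip_width: 0.488
grip_force: 20.0
```

{"fn": "send_rows", "kwargs": {"xyz": [[0,0,0],[0,0,0],[0,0,0],[0,0,0],[0,0,0],[0,0,-15],[0,0,-40],[0,0,-75],[0,0,-115],[0,0,-155]], "dr": [[0,0,0],[0,0,0],[0,0,0],[0,0,0],[0,0,0],[0,0,0],[0,0,0],[0,0,0],[0,0,0],[0,0,0]], "jaw": 75}}

```text
time: 17.37
position: [0.6368, -0.1691, 0.1985]
tool_rot: [-2.329, -2.108, 0.0]
ft_force: [0.7, 0.0, -0.6]
grip_width: 0.861
grip_force: 0.0
```

```bash
python3 - <<'E'
from h import *; from c import *
sent(-210,116,-124);sent(-207,114,0);sent(0,0,138.5);print(sent(0,0,-155)); print(go(.41,-.33,.24,-90))
s=get_state();print(s['position'],s['joint_positions'],s['ft_force'],s['grip_width']*87)
E
```

```text
[ 0.6371 -0.169   0.1965 -5.7301]
[-182.89, -209.85, -43.5, 1.47]
[ 0.63679928 -0.16911358  0.19848382] [ 0.66506945  0.42147626 -0.59170405  1.46491931  0.237151    1.32745067
 -0.04285493] [ 0.69254459  0.02801789 -0.63755029] 74.90479294350757
```

The pot is placed. Next a closer look at the boat, with the jaws already across its heading of about 17°.

```bash
python3 - <<'E'
from c import *
print(go(.426,-.387,.22,-73)); 
E
```

```text
[-238.01, -188.24, -23.5, 1.17]
```

{"fn": "send_rows", "kwargs": {"xyz": [[-26,-21,-12],[-54,-42,-23.5],[-82,-65,-23.5],[-110,-87,-23.5],[-138,-109,-23.5],[-166,-131,-23.5],[-194,-153,-23.5],[-218,-172,-23.5],[-234,-185,-23.5],[-238,-188,-23.5]], "dr": [[0,0,0.117],[0,0,0.234],[0,0,0.351],[0,0,0.468],[0,0,0.585],[0,0,0.702],[0,0,0.819],[0,0,0.936],[0,0,1.053],[0,0,1.17]]}}

```text
time: 18.2
position: [0.4224, -0.3917, 0.2209]
tool_rot: [3.106, 0.451, -0.002]
ft_force: [-0.4, -0.2, -0.7]
grip_width: 0.862
grip_force: 0.0
```

```bash
python3 - <<'E'
from h import *; from c import *; import pickle
print(sent(-238,-188,-23.5,1.17)); t=get_image('top');t=get_image('top');t=get_image('top')
s=get_state(); im=get_image('wrist'); pickle.dump((s,im),open('w5.pkl','wb')); C=cam('wrist',s)
print(s['position'],s['tool_rot'],s['qd'].round(2))
for c in blobs(im,(105,120,60),(125,255,255),100):
    r=cv2.minAreaRect(c); p=ray(C,cv2.boxPoints(r),.062); e=np.diff(p,axis=0); print('blue',r,p.mean(0),np.linalg.norm(e,axis=1),np.degrees(np.arctan2(e[:,1],e[:,0])))
z=cv2.resize(t[120:260,150:480],None,fx=1.9,fy=1.9)[:,:,::-1]
w=cv2.resize(im[40:200,220:440],None,fx=2.9,fy=2.0)[:,:640,::-1]
w=im[:240,:,::-1]
cv2.imwrite('pics/w5.png',np.vstack([w,np.pad(z,((0,0),(0,640-z.shape[1]),(0,0)))]))
E
```

```text
[  0.4262  -0.387    0.22   -72.7662]
[ 0.42655033 -0.38753572  0.22067739] [3.10478296e+00 4.74075021e-01 1.65770285e-03] [-0.02  0.01 -0.03  0.   -0.01 -0.    0.02]
blue ((326.0753479003906, 137.80935668945312), (40.58977508544922, 31.63921356201172), 87.61405944824219) [ 0.47353811 -0.37287397] [0.0285306  0.03648298 0.02940439] [ -70.33003569 -159.59486713  109.7276303 ]
blue ((86.47586059570312, 84.28965759277344), (25.744098663330078, 14.117733001708984), 4.763641834259033) [ 0.45505708 -0.15801067] [0.01211369 0.02216223 0.01209283] [   1.70492639  -77.17451547 -177.25434985]
```

View pics/w5.png

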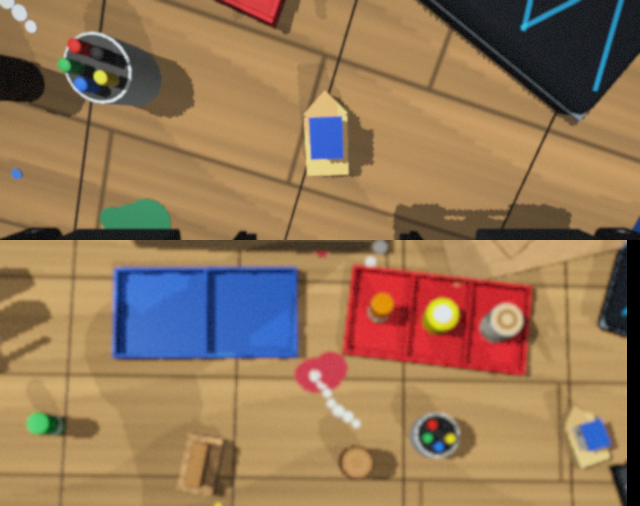

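The roof rectangle is centred at (326,138), 36.5 by 29 mm, giving a roof centre of (0.4735,-0.373) and a heading of 20°. The top camera shows the orange glue, pot and birch log upright, one per red compartment.

```bash
python3 - <<'E'
from c import *
print(go(.4735,-.373,.049,-70)); print(sent(49.5,.5,171,-.048)); sent(0,0,-20); print(go(.6425,.099,.19,-89))
E
```

```text
[49.29, 0.62, 171.0, -0.05]
[ 4.7370e-01 -3.7280e-01  4.9000e-02 -7.0016e+01]
[319.92, -385.72, -121.0, 0.33]
```

{"fn": "send_rows", "kwargs": {"xyz": [[20,0.5,10],[40,0.5,30],[49.5,0.5,60],[49.5,0.5,95],[49.5,0.5,125],[49.5,0.5,150],[49.5,0.5,165],[49.5,0.5,171],[49.5,0.5,171],[49.5,0.5,171]], "dr": [[0,0,-0.02],[0,0,-0.048],[0,0,-0.048],[0,0,-0.048],[0,0,-0.048],[0,0,-0.048],[0,0,-0.048],[0,0,-0.048],[0,0,-0.048],[0,0,-0.048]]}}

```text
time: 19.23
position: [0.4751, -0.3728, 0.0495]
tool_rot: [3.093, 0.549, 0.002]
ft_force: [0.9, -0.9, 0.6]
grip_width: 0.863
grip_force: 0.0
```

{"fn": "send_rows", "kwargs": {"xyz": [[0,0,0],[0,0,0],[0,0,0],[0,0,0],[0,0,0],[0,0,0],[0,0,0],[0,0,0],[0,0,-5],[0,0,-20]], "dr": [[0,0,0],[0,0,0],[0,0,0],[0,0,0],[0,0,0],[0,0,0],[0,0,0],[0,0,0],[0,0,0],[0,0,0]], "jaw": 10, "grip_force": 25}}

```text
time: 20.07
position: [0.4721, -0.3721, 0.0665]
tool_rot: [-3.09, -0.545, 0.005]
ft_force: [-0.5, 0.3, -0.6]
grip_width: 0.342
grip_force: 25.0
```

{"fn": "send_rows", "kwargs": {"xyz": [[0,0,-25],[0,0,-50],[3,-4,-75],[10,-12,-95],[25,-30,-112],[46,-56,-121],[70,-85,-121],[95,-115,-121],[121,-146,-121],[148,-178,-121]], "dr": [[0,0,0],[0,0,0],[0,0,0],[0,0,0],[0,0,0],[0,0,0],[0,0,0],[0,0,0],[0,0,0],[0,0,0]]}}

```text
time: 20.9
position: [0.5521, -0.1543, 0.19]
tool_rot: [3.093, 0.543, 0.0]
ft_force: [0.8, 0.2, -0.7]
grip_width: 0.343
grip_force: 25.0
```

{"fn": "send_rows", "kwargs": {"xyz": [[25,-30,0],[50,-60,0],[75,-91,0],[100,-121,0],[124,-150,0],[146,-177,0],[162,-196,0],[170,-206,0],[172,-208,0],[172,-208,0]], "dr": [[0,0,0.03],[0,0,0.07],[0,0,0.12],[0,0,0.17],[0,0,0.22],[0,0,0.26],[0,0,0.3],[0,0,0.33],[0,0,0.33],[0,0,0.33]]}}

```text
time: 21.73
position: [0.6424, 0.0997, 0.1893]
tool_rot: [-3.141, -0.034, 0.001]
ft_force: [-0.7, -0.1, -0.9]
grip_width: 0.342
grip_force: 25.0
```

```bash
python3 - <<'E'
from h import *; from c import *
sent(148,-178,-121);print(sent(172,-208,0,.33)); print(go(.6425,.099,.0545,-89))
get_image('top');s=get_state();print(s['position'],s['tool_rot'],s['joint_positions'],s['ft_force'],s['grip_width']*87)
w=get_image('wrist'); t=get_image('top'); z=cv2.resize(t[120:260,150:480],None,fx=1.9,fy=1.9)
cv2.imwrite('pics/w6.png',np.vstack([w[:300],np.pad(z,((0,0),(0,640-z.shape[1]),(0,0)))])[:,:,::-1])
E
```

```text
[  0.6425   0.0993   0.19   -88.9236]
[0.02, 0.3, 135.5, 0.0]
[0.64241564 0.09778023 0.18929979] [ 3.14036783e+00  3.05423128e-02 -1.07000500e-03] [ 0.23809681  0.40175106 -0.55986828  1.50143154  0.21799933  1.30178151
 -1.89549061] [-0.86294348 -1.22122631 -0.60086536] 30.05678295037955
```

View pics/w6.png

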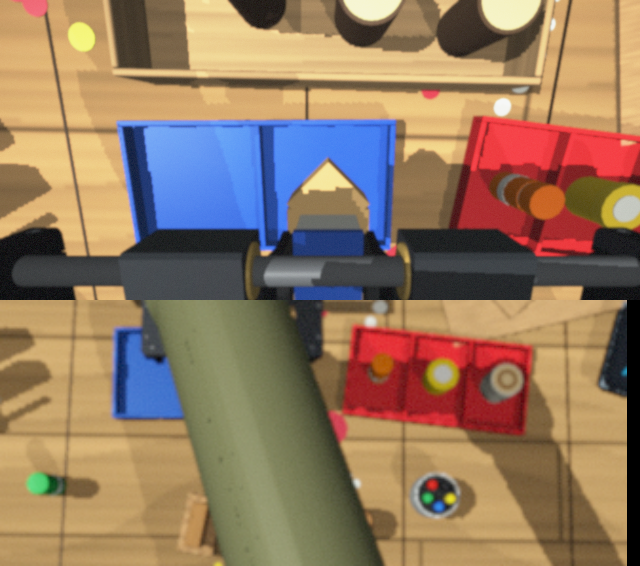

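The boat hangs level over the right blue compartment (rim columns 262 to 395, bow at (328,160)). Lower and release.

{"fn": "send_rows", "kwargs": {"xyz": [[0,0,15],[0,0,50],[0,0,85],[0,0,112],[0,0,124],[0,0,130],[0,0,134],[0,0,135.5],[0,0,135.5],[0,0,135.5]], "dr": [[0,0,0],[0,0,0],[0,0,0],[0,0,0],[0,0,0],[0,0,0],[0,0,0],[0,0,0],[0,0,0],[0,0,0]]}}

```text
time: 22.72
position: [0.6438, 0.0988, 0.0558]
tool_rot: [-3.141, -0.029, -0.004]
ft_force: [-0.2, -0.1, -1.5]
grip_width: 0.345
grip_force: 25.0
```

{"fn": "send_rows", "kwargs": {"xyz": [[0,0,0],[0,0,0],[0,0,0],[0,0,0],[0,0,0],[0,0,-15],[0,0,-40],[0,0,-75],[0,0,-115],[0,0,-155]], "dr": [[0,0,0],[0,0,0],[0,0,0],[0,0,0],[0,0,0],[0,0,0],[0,0,0],[0,0,0],[0,0,0],[0,0,0]], "jaw": 75}}

```text
time: 23.55
position: [0.6421, 0.0988, 0.2115]
tool_rot: [-3.141, -0.03, 0.0]
ft_force: [1.5, -0.5, 0.5]
grip_width: 0.855
grip_force: 0.0
```

```bash
python3 - <<'E'
from h import *; from c import *
sent(0,0,135.5);print(sent(0,0,-155)); print(go(.412,.15,.22,-89))
s=get_state();print(s['position'],s['ft_force'],s['grip_width']*87)
E
```

```text
[  0.6425   0.0993   0.2095 -88.9236]
[-229.49, -55.03, -10.5, 0.0]
[0.64205849 0.09878131 0.21150435] [ 1.48604625 -0.50130565  0.4775657 ] 74.40165641935178
```

{"fn": "send_rows", "kwargs": {"xyz": [[-30,-7,-5],[-60,-14,-10.5],[-90,-21,-10.5],[-120,-29,-10.5],[-150,-36,-10.5],[-180,-43,-10.5],[-205,-49,-10.5],[-224,-54,-10.5],[-229.5,-55,-10.5],[-229.5,-55,-10.5]], "dr": [[0,0,0],[0,0,0],[0,0,0],[0,0,0],[0,0,0],[0,0,0],[0,0,0],[0,0,0],[0,0,0],[0,0,0]]}}

```text
time: 24.38
position: [0.4114, 0.1499, 0.2207]
tool_rot: [3.14, 0.032, 0.004]
ft_force: [0.4, -0.1, -0.4]
grip_width: 0.859
grip_force: 0.0
```

```bash
python3 - <<'E'
from h import *; from c import *; import pickle
print(sent(-229.5,-55,-10.5)); t=get_image('top');t=get_image('top');t=get_image('top')
s=get_state(); im=get_image('wrist'); pickle.dump((s,im),open('w7.pkl','wb')); C=cam('wrist',s)
print(s['position'],s['tool_rot'],s['qd'].round(2),proj(C,[.441,.145,.06]))
z=cv2.resize(t[120:260,150:480],None,fx=1.9,fy=1.9)
w=cv2.resize(im[60:230,250:430],None,fx=1.8,fy=1.8)
cv2.imwrite('pics/w7.png',np.vstack([np.pad(w,((0,0),(0,640-w.shape[1]),(0,0))),np.pad(z,((0,0),(0,640-z.shape[1]),(0,0)))])[:,:,::-1])
E
```

```text
[  0.412    0.15     0.22   -88.9236]
[0.41324438 0.14903451 0.22009715] [-3.14125316e+00 -2.85296599e-02 -2.07537765e-03] [ 0.    0.02  0.01 -0.   -0.   -0.    0.  ] [[330.66567068 162.02138233]]
```

View pics/w7.png

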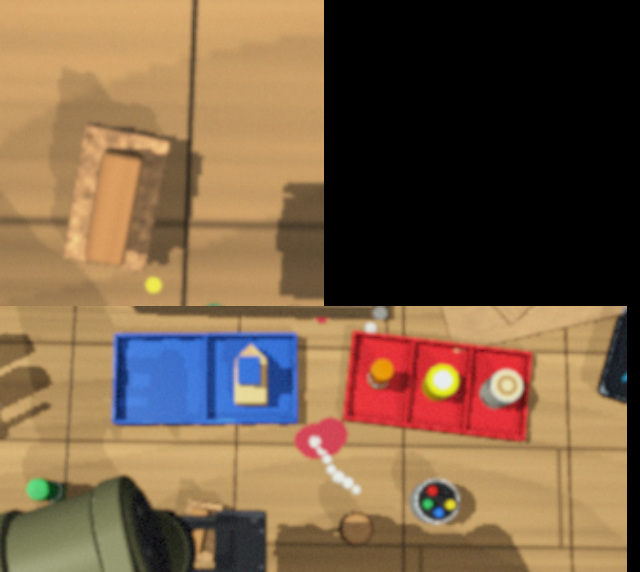

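The crop shows the bar's top face with corners near (108,152), (142,153), (123,265) and (86,263), tilted about 10°. Below, the boat stands in the right blue compartment.

```bash
python3 - <<'E'
from h import *; from c import *; import pickle
s,im=pickle.load(open('w7.pkl','rb')); C=cam('wrist',s)
k=lambda a:np.array(a)/1.8+[250,60]
for n,q,z in(('bar',[(108,152),(142,153),(123,265),(86,263)],.06),('cork',[(88,125),(170,142),(145,270),(66,258)],.025)):
    p=ray(C,k(q),z); e=np.roll(p,-1,0)-p; print(n,p.mean(0),np.linalg.norm(e,axis=1),np.degrees(np.arctan2(e[:,1],e[:,0])))
    if n=='bar': print((p).round(4).tolist())
E
```

```text
bar [0.42707509 0.16085858] [0.01746434 0.06042341 0.01993396 0.06028555] [-90.62853227 171.33811296  87.82005383 -11.051497  ]
[[0.4569, 0.1644], [0.4567, 0.147], [0.397, 0.1561], [0.3977, 0.176]]
cork [0.42644715 0.16080401] [0.04747191 0.07698051 0.04787536 0.07908234] [-100.45151337  170.49615798   82.07095651   -9.78774462]
```

```bash
python3 - <<'E'
from h import *; from c import *
print(get_state()['joint_positions'].round(2))
print(go(.427,.161,.046,-100)); print(sent(14.5,-11.5,174,.19)); sent(0,0,-20); print(go(.6395,.226,.19,-89))
E
```

```text
[ 0.29 -0.12 -0.64  1.95 -0.07  1.29 -1.88]
[15.22, -10.74, 174.0, 0.19]
[ 4.26300e-01  1.61700e-01  4.60000e-02 -9.98098e+01]
[199.17, -99.65, -124.0, -0.19]
```

{"fn": "send_rows", "kwargs": {"xyz": [[15,-11,5],[15,-11,20],[15,-11,50],[15,-11,85],[15,-11,115],[15,-11,142],[15,-11,162],[15,-11,172],[15,-11,174],[15,-11,174]], "dr": [[0,0,0.1],[0,0,0.19],[0,0,0.19],[0,0,0.19],[0,0,0.19],[0,0,0.19],[0,0,0.19],[0,0,0.19],[0,0,0.19],[0,0,0.19]]}}

```text
time: 25.42
position: [0.4272, 0.1607, 0.0453]
tool_rot: [-3.129, 0.269, 0.002]
ft_force: [0.8, -0.3, 0.5]
grip_width: 0.86
grip_force: 0.0
```

{"fn": "send_rows", "kwargs": {"xyz": [[0,0,0],[0,0,0],[0,0,0],[0,0,0],[0,0,0],[0,0,0],[0,0,0],[0,0,0],[0,0,-5],[0,0,-20]], "dr": [[0,0,0],[0,0,0],[0,0,0],[0,0,0],[0,0,0],[0,0,0],[0,0,0],[0,0,0],[0,0,0],[0,0,0]], "jaw": 5, "grip_force": 25}}

```text
time: 26.25
position: [0.425, 0.1601, 0.0642]
tool_rot: [3.129, -0.268, -0.007]
ft_force: [0.8, -0.4, -0.5]
grip_width: 0.249
grip_force: 25.0
```

```bash
python3 - <<'E'
from c import *
json.dump([.412,.15,.22,-88.9236],open(F,'w')); sent(15,-11,174,.19); print(sent(0,0,-20)); print(go(.6395,.226,.19,-89))
E
```

```text
[ 4.26800e-01  1.61300e-01  6.60000e-02 -9.98098e+01]
[198.57, -100.01, -124.0, -0.19]
```

{"fn": "send_rows", "kwargs": {"xyz": [[0,0,-25],[2,-1,-50],[12,-6,-75],[32,-16,-100],[60,-30,-118],[92,-46,-124],[126,-63,-124],[160,-80,-124],[188,-95,-124],[198.5,-100,-124]], "dr": [[0,0,0],[0,0,0],[0,0,-0.02],[0,0,-0.05],[0,0,-0.08],[0,0,-0.11],[0,0,-0.14],[0,0,-0.17],[0,0,-0.19],[0,0,-0.19]]}}

```text
time: 27.08
position: [0.6429, 0.2257, 0.1881]
tool_rot: [-3.14, -0.029, 0.0]
ft_force: [-1.7, -0.1, -0.8]
grip_width: 0.255
grip_force: 25.0
```

{"fn": "send_rows", "kwargs": {"xyz": [[0,0,0],[0,0,15],[0,0,50],[0,0,85],[0,0,115],[0,0,128],[0,0,134],[0,0,137.5],[0,0,138.5],[0,0,138.5]], "dr": [[0,0,0],[0,0,0],[0,0,0],[0,0,0],[0,0,0],[0,0,0],[0,0,0],[0,0,0],[0,0,0],[0,0,0]]}}

```text
time: 27.92
position: [0.6389, 0.2253, 0.0553]
tool_rot: [3.14, 0.029, 0.0]
ft_force: [-6.1, -3.1, 12.3]
grip_width: 0.256
grip_force: 25.0
```

{"fn": "send_rows", "kwargs": {"xyz": [[0,0,0],[0,0,0],[0,0,0],[0,0,0],[0,0,0],[0,0,-15],[0,0,-40],[0,0,-75],[0,0,-115],[0,0,-155]], "dr": [[0,0,0],[0,0,0],[0,0,0],[0,0,0],[0,0,0],[0,0,0],[0,0,0],[0,0,0],[0,0,0],[0,0,0]], "jaw": 75}}

```text
time: 28.75
position: [0.639, 0.2254, 0.2083]
tool_rot: [-3.141, -0.03, 0.001]
ft_force: [1.3, -0.1, 0.2]
grip_width: 0.844
grip_force: 0.0
```

{"fn": "send_rows", "kwargs": {"xyz": [[-25,0,-5],[-50,0,-10],[-80,0,-10],[-110,0,-10],[-135,0,-10],[-150,0,-10],[-160,0,-10],[-160,0,-10],[-160,0,-10],[-160,0,-10]], "dr": [[0,0,0],[0,0,0],[0,0,0],[0,0,0],[0,0,0],[0,0,0],[0,0,0],[0,0,0],[0,0,0],[0,0,0]]}}

```text
time: 29.58
position: [0.4807, 0.2221, 0.2164]
tool_rot: [-3.141, -0.028, -0.002]
ft_force: [0.1, 0.3, 0.3]
grip_width: 0.86
grip_force: 0.0
```

```bash
python3 - <<'E'
from h import *
t=get_image('top'); s=get_state(); print(s['time'],s['position'])
sc=get_image('scene')
a=cv2.resize(t[120:260,150:480],None,fx=1.9,fy=1.9); b=cv2.resize(sc[130:280,140:500],(627,261))
cv2.imwrite('pics/fin.png',np.vstack([a,b])[:,:,::-1])
E
```

```text
29.6333 [0.48066846 0.22209927 0.21615882]
```

View pics/fin.png

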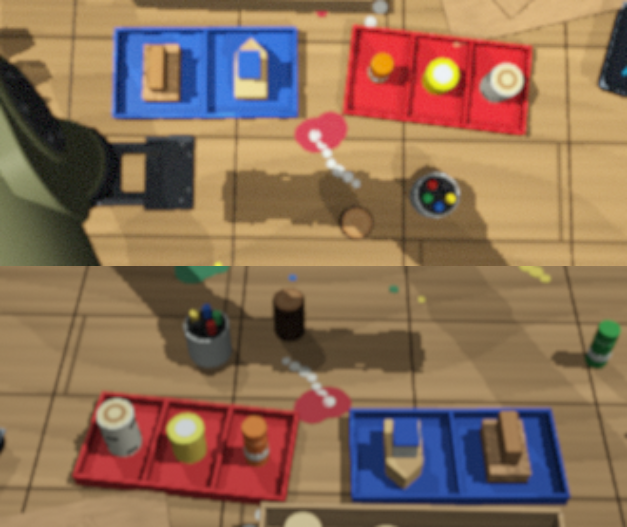

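The final view shows all five things in separate compartments, with the tin, dark log and green glue untouched. The sander met 12 N while being lowered, so I'll check that it sits flat with a zoomed crop.

```bash
python3 - <<'E'
from h import *
sc=get_image('scene'); C=cam('scene')
o=cv2.resize(sc[195:275,335:475],None,fx=5,fy=5,interpolation=cv2.INTER_CUBIC); cv2.imwrite('pics/z.png',o[:,:,::-1]); print(get_state()['time'])
E
```

```text
29.7333
```

View pics/z.png

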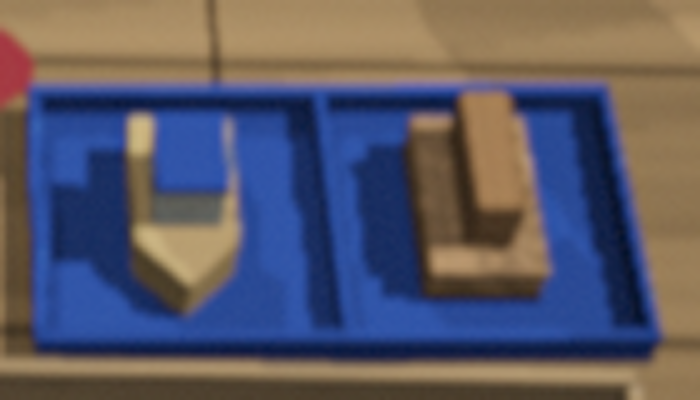

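The crop shows the boat at (185,210) and the sander at (480,200), both flat on the floor and clear of every wall. I'm handing in.

```bash
python3 -c "
from bench import *
print(close_job())"
```

```text
the job is handed in; nothing more can be done
None
```

Both kits are made up and handed in at about 30 s: birch log, orange glue stick and paint pot in the red tray, boat and sanding block in the blue, each upright in its own compartment, with the dark log, green glue stick and crayon tin left where they stood.

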